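# Unbrick the test kiln, take out the blue dish, brick it up again

### The job

The little blue dish in the test kiln stands close behind the door of three loose bricks: clear all three bricks onto the wooden board first, then lift out the blue dish and stand it upright on the middle of the banding wheel, and only then build the door up again with every brick standing just where it stood at the start, the plain peephole brick bridging the joint between the red-ended and the green-ended one. Leave the white dish, the yellow-labelled jar and the mug where they are.

Things in the scene. Friction and masses are not known exactly. Their poses are not given: they have to be found in the camera images.
- brick_red: Firebrick 32 mm thick (its x), 100 mm long (its y), 60 mm tall (z up), 0.16 kg; origin: centre of its underside. Cream with both ends painted red. A bottom brick of the door (left or right varies), standing on the kiln floor, underside 12 mm above the table, about 8 mm from the other bottom brick and 8 mm from the side wall.
- brick_green: Firebrick 32 mm thick (its x), 100 mm long (its y), 60 mm tall (z up), 0.16 kg; origin: centre of its underside. Cream with both ends painted green. The other bottom brick of the door, in line with the red-ended one.
- brick_peep: Firebrick 32 mm thick (its x), 100 mm long (its y), 60 mm tall (z up), 0.16 kg; origin: centre of its underside. Plain cream, no paint, with a dark round peephole mark in each large face. It stands in line on top of the two bottom bricks, bridging the joint between them, underside 72 mm above the table.
- dish_blue: Round cobalt-blue ceramic dish, straight sides, 58 mm across, 30 mm tall, wall 5 mm, 0.08 kg; origin: centre of its underside. On the kiln floor, its edge 7 to 14 mm behind one bottom brick, 20 mm or more from the side walls, 40 mm or more from the back wall. Fingers that grip only the top 25 mm of a bottom brick pass above it.
- dish_white: Identical dish in white, standing behind the other bottom brick, about 108 mm from the blue one centre to centre. It stays where it is.
- kiln: Fixed open-topped kiln of buff firebrick. Origin at table height under the middle of the door line; x into the chamber (away from the robot), y along the door. Floor 12 mm up; inner faces of side walls at y = +/-112 mm, of back wall at x = 134 mm, 32 mm thick, tops 72 mm up. Its front is only the loose bricks: square to it in line at x = 0, bottom ones at y = +/-54 mm.
- board: Fixed plain wooden ware board to one side of the kiln (left or right varies), 250 mm along its x, 130 mm along its y, top 12 mm above the table; origin at the centre of its underside. The bricks are set down on it side by side while they wait; three standing across it fit 72 mm apart along its x.
- wheel: Fixed banding wheel (does not turn) on the other side of the kiln: grey metal disc 170 mm across with dark rings and a dark centre dot, its flat top 50 mm above the table; origin at table height under its centre.
- jar: Bystander: closed glaze jar with black cap and yellow label, 64 mm across, 85 mm tall, at the far right; origin at the centre of its underside.
- mug: Bystander: pinkish bisque mug, 76 mm across, 80 mm tall with a handle on its y side, at the far left; origin at the centre of its underside.

How it is judged:
By the outcome, as a careful person would: the job done as asked, in the order asked, and still so for the second after the job is handed in, with the robot touching nothing.
It also fails if it takes over 144 s, if anything falls off the work surface, if the arm or the gripper's body presses on something with over 40 N, if the wrist force passes 120 N, or if a joint passes its speed limit or range.

### The arm

A 6-joint arm with a two-finger parallel gripper is mounted at the origin on the work surface. World frame = base frame: x ahead of the robot, y to its left, z up, the work surface at z = 0. Lengths are in mm, angles in degrees, forces in N, time in s.
With the tool pointing down it reaches from about 250 to 850 mm from the base axis. Payload 12.5 kg.
Tool frame: the origin (TCP) lies midway between the tips of the shut fingers; the grasp point (between the pads) lies 19 mm behind it (env.grip_point_offset is the distance from the TCP to the grasp point, in mm); z points along the fingers, y is the line along which they close (so a half turn about z gives the same grasp; the last joint's range is limited). The gripper opens to 93 mm and grips with 3 to 60 N. Pads are 15 mm wide; open, the fingers measure 128 mm over their backs; the gripper's body (75 mm by 188 mm) begins 65 mm behind the grasp point.
Start: joints at [70.611, 20.094, 94.641, -0, 65.266, -4.847], TCP at [138.065, 532.374, 218.633] pointing down, gripper open.
Joint ranges: [-157.81, 157.81], [-45, 120.19], [0.68, 151.7], [-89.99, 269.99], [4.06, 180], [-164.3, 164.3]. Speed limits (degrees/s): [127.2, 127.2, 159.86, 180, 180, 180].

### API

Orientations are given as [roll, pitch, yaw] about the fixed x, y, z axes, in that order (R = Rz(yaw) Ry(pitch) Rx(roll)).
In Python, from cell import env gives the robot as it stands.
- The arm moves only by the shell command python3 inch.py 'ROWS' [FORCE]. ROWS is a JSON list of rows, 1 to 12 of them, each an object with the fields jaw (the finger opening in mm), tx, ty, tz (the shift in units of 20 mm), ax, ay, az (a rotation vector in degrees); a field left out counts as zero (the opening has to be given); each row shifts and turns the commanded pose from where the row before left it, along the tool's axes as they then stand; what a row does not reach is not made up. A row lasts 1/10 s, in which the tool goes at most 50 mm and 8.59 degrees, less where a joint would pass 70% of its speed; a pose out of reach is approached as far as the arm can. The fingers move at their own pace and stop on an object; FORCE is the grip in N (left out, the last holds). Time passes only in rows, so rows that do not move let the fingers close. It prints the time, the measured TCP pose, the force, the opening and the grip force at its end. Input that does not fit is refused with a message, and nothing moves.
- env.sense(): the state, without advancing time (a new reading comes with each control period).
- env.get_image(name): name is "side" or "top" or "wrist"; returns (picture, depth): 420x560x3 uint8, red, green, blue; 420x560 float32, mm along the optical axis (not along the pixel's ray), 0 where there is no reading.
- env.calibration(name): a dict with "K" (3x3 intrinsics, pixels), "distortion" ([k1, k2, p1, p2, k3] as OpenCV has them; the pictures are not rectified), "position" and "attitude" of the camera in the world. Camera axes: x right, y down, z forward; pixel columns grow to the right and rows downward; lengths in mm; the calibration is good to about 2 mm. A picture is of the moment at which its call begins: read the wrist's pose just before it. calibration takes no time and is no camera call; for the wrist camera it gives the pose at the moment of the call.
- env.close_job(): hands the job in; it is judged then, once.
The state is a dict: "time": time; "q": joint angles; "qvel": joint speeds; "joint_efforts": joint torques, N m; "eef_pos": TCP position; "ee_rot": TCP orientation; "ft_force": force on the tool from outside, world axes, zero at the start; "moment": the same for the moment, N m; "opening": finger opening in mm; "gripper_force": force on a finger pad.
Only numpy, scipy, OpenCV 4.12 (cv2) and the standard library are available. Lean on these libraries where they do the work, as an engineer would, in place of code of your own. Each camera call takes 0.05 s, during which the arm holds its last target. There are 200 camera calls.

## Working session

There is one attempt and no reset: what is moved stays moved. The work goes in short steps, Python scripts to look and compute and a shell command to move; the robot and the scene stay as the last step left them, time stands still between calls to the robot, and variables do not carry over. Pictures are saved under pics/ and viewed, at most 14 in all, crops included, and the job is handed in when it is done.

```bash
ls; mkdir -p pics; python3 - <<'E'
from cell import env
import cv2
s=env.sense();print(s)
for n in("top","side"):
    p,d=env.get_image(n);cv2.imwrite(f"pics/{n}0.png",p[:,:,::-1]);c=env.calibration(n);print(n,c)
    import numpy as np;np.save(f"pics/{n}0d.npy",d)
print(env.grip_point_offset)
E
```

```text
cell.py
inch.py
pics
{'time': 0.0, 'q': array([ 7.06110962e+01,  2.01236120e+01,  9.46766288e+01, -5.01914253e-04,
        6.52654110e+01, -4.84775517e+00]), 'qvel': array([ 0.02201941, -0.09041157,  0.033656  ,  0.05724335,  0.08008907,
       -0.07573303]), 'joint_efforts': array([ 1.39900741e-03, -4.97342026e+01, -2.85241771e+01,  6.99334661e-02,
        2.59516662e-02, -1.32851487e-04]), 'eef_pos': array([137.95994251, 532.06346433, 218.11049475]), 'ee_rot': array([-1.79934545e+02, -5.09413333e-03,  1.65459059e+02]), 'ft_force': array([-0.50752759, -0.36843636, -0.27810947]), 'moment': array([-0.0039379 ,  0.0158675 , -0.00047117]), 'gripper_force': 0.0, 'opening': 92.99294648867664}
top {'K': array([[465.4542434 ,   0.        , 280.24820035],
       [  0.        , 465.4542434 , 211.38828195],
       [  0.        ,   0.        ,   1.        ]]), 'distortion': array([-0.13615831,  0.        ,  0.        ,  0.        ,  0.        ]), 'position': array([ 405.40703591,  -15.59276119, 1071.00708756]), 'attitude': array([-1.68581990e+02, -1.60462906e-01, -8.08698133e+01])}
side {'K': array([[383.10618909,   0.        , 290.39879879],
       [  0.        , 383.10618909, 206.94209046],
       [  0.        ,   0.        ,   1.        ]]), 'distortion': array([-0.07788087,  0.        ,  0.        ,  0.        ,  0.        ]), 'position': array([314.95662858, 422.1694174 , 678.15871784]), 'attitude': array([-140.91678627,    0.53328539, -146.30123799])}
18.8
```
View pics/top0.png

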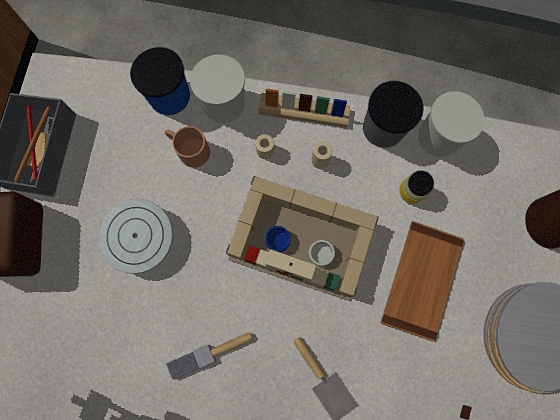

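View pics/side0.png

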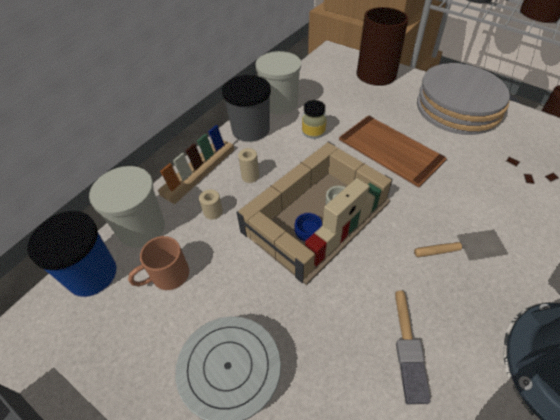

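The top view shows the wheel dot at (136,236), the blue dish at (279,238) and the white dish at (322,253). The red end is at (253,255), the peep brick at (290,264), the green end at (333,283) and the board at (423,280). The side view agrees.

```bash
cat > h.py <<'E'
import numpy as np, cv2
from scipy.spatial.transform import Rotation as R
def rot(a): return R.from_euler('xyz',a,degrees=True)
def rays(c,uv):
    x=cv2.undistortPoints(np.float32(uv).reshape(-1,1,2),c['K'],c['distortion']).reshape(-1,2)
    return rot(c['attitude']).apply(np.c_[x,np.ones(len(x))])
def plane(c,uv,z):
    r=rays(c,uv);return c['position']+r*((z-c['position'][2])/r[:,2])[:,None]
def cloud(c,d):
    v,u=np.indices(d.shape);r=rays(c,np.c_[u.ravel(),v.ravel()])
    P=c['position']+r*d.ravel()[:,None];P[d.ravel()<=0]=np.nan
    return P.reshape(*d.shape,3)
def grab(env,n):
    c=env.calibration(n);p,d=env.get_image(n);return c,p,d
def blobs(m,amin=30):
    k,l,s,cc=cv2.connectedComponentsWithStats(m.astype(np.uint8))
    return [(l==i,s[i,4],cc[i]) for i in np.argsort(-s[1:,4])+1 if s[i,4]>=amin]
def rect(c,m,z):
    """min-area rect of mask's contour cast on plane z: centre, sides, yaw of the long side"""
    k=max(cv2.findContours(m.astype(np.uint8),cv2.RETR_EXTERNAL,cv2.CHAIN_APPROX_NONE)[0],key=cv2.contourArea)
    q=plane(c,k.reshape(-1,2),z)[:,:2].astype(np.float32)
    (x,y),_,_=r=cv2.minAreaRect(q);b=cv2.boxPoints(r);e=[b[1]-b[0],b[2]-b[1]];e.sort(key=np.linalg.norm)
    return np.round([x,y,*map(np.linalg.norm,e),np.degrees(np.arctan2(e[1][1],e[1][0]))],1)
E
python3 - <<'E'
from cell import env
from h import *
for n in("top","side"):
    c=env.calibration(n);p=cv2.imread(f"pics/{n}0.png");d=np.load(f"pics/{n}0d.npy");P=cloud(c,d);z=P[...,2]
    H=cv2.cvtColor(p,cv2.COLOR_BGR2HSV).astype(int);h,s,v=H[...,0],H[...,1],H[...,2]
    near=(P[...,0]>250)&(P[...,0]<800)&(abs(P[...,1])<450)
    def show(t,m,zz,k=2,a=30):
        for b,ar,cc in blobs(m&near,a)[:k]:
            print(n,t,ar,cc.round(),'med',np.nanmedian(P[b],0).round(1),'rect',rect(c,b,zz))
    show('peeptop',(z>122)&(z<142)&(P[...,1]<150)&(P[...,1]>-120),132,3,60)
    show('wheel',(z>44)&(z<56)&(P[...,1]>100),50,1)
    show('board',(z>5)&(z<20)&(s>110)&(h<15),12,1)
    show('walls',(z>66)&(z<78),72,2,200)
    show('red',((h<6)|(h>174))&(s>150)&(z>20)&(z<90),72,2,15)
    show('green',(h>55)&(h<90)&(s>80)&(z>20),72,2,15)
    show('blue',(h>105)&(h<125)&(s>130)&(z<80)&(z>5)&(abs(P[...,1])<120),42,1)
    print(np.nanstd(z[200:240,60:75]))
E
```

```text
top peeptop 803 [291. 264.] med [488.9 -26.3 131.5] rect [488.9 -26.   32.6 100.   80.6]
top wheel 4293 [135. 236.] med [502.6 326.5  49.6] rect [503.1 327.  167.7 168.7 -34.2]
top board 5802 [422. 281.] med [ 507.6 -332.6   12.1] rect [ 510.8 -333.6  130.5  248.5  -10.3]
top walls 3939 [307. 224.] med [609.7 -59.1  71.5] rect [562.3 -42.4 182.4 290.9  80.4]
top walls 388 [325. 279.] med [ 475.5 -104.6   71.9] rect [ 475.5 -103.9   32.5   57.5   80.5]
top red 183 [251. 254.] med [502.6  60.3  71.8] rect [502.   59.4  26.6  34.9  -8.6]
top green 176 [332. 281.] med [ 472.4 -119.8   72.2] rect [ 471.8 -119.7   25.    33.4  -10.2]
top blue 507 [277. 238.] med [552.6  11.4  19.1] rect [551.   10.8  55.   55.9  83.2]
2.0479838398240022
side peeptop 800 [346. 198.] med [490.1 -18.2 132.6] rect [490.2 -21.6  36.2 105.3  80.7]
side wheel 8720 [228. 369.] med [501.5 333.1  50.7] rect [507.4 326.7 163.6 169.2  34.5]
side board 3310 [393. 150.] med [ 503.  -324.4   12.6] rect [ 512.8 -329.5  133.3  245.7  -10.4]
side walls 4222 [307. 202.] med [581.   14.   72.6] rect [563.8 -41.  185.9 293.2  80.3]
side walls 216 [247. 156.] med [758.8 -54.8  74.2] rect [760.9 -56.4  41.6  50.7 -53. ]
side red 338 [316. 247.] med [497.7  65.3  71.5] rect [495.3  69.8  36.8  62.7 -33.8]
side red 66 [345. 231.] med [477.9 -11.1  44.7] rect [470.9   7.3   9.9  40.1 -66.9]
side green 98 [375. 193.] med [ 464.3 -119.4   71.6] rect [ 461.2 -105.8   21.1   65.9  -63.8]
side green 67 [354. 222.] med [472.9 -39.6  45.5] rect [466.9 -21.7  10.8  48.2 -72.3]
side blue 499 [307. 225.] med [557.    4.6  26.5] rect [555.1  17.8  48.   66.5  83. ]
358.1541465726245
```

```bash
cat >> h.py <<'E'
def go(env,p,yaw=None):
    """tool-axis shift to TCP target p, and the tool-z turn to yaw (done after the shift)"""
    s=env.sense();r=rot(s['ee_rot']);d=r.inv().apply(np.array(p)-s['eef_pos'])
    w=(r.inv()*rot([180,0,yaw])).as_rotvec(degrees=True) if yaw is not None else None
    print('at',s['eef_pos'].round(1),s['ee_rot'].round(2),'shift',d.round(1),'norm',np.linalg.norm(d).round(),'turn',None if w is None else w.round(2))
E
python3 - <<'E'
from cell import env
from h import *
s=env.sense();c=env.calibration('wrist');r=rot(s['ee_rot'])
print(r.inv().apply(c['position']-s['eef_pos']),(r.inv()*rot(c['attitude'])).as_matrix().round(2),c['K'][0])
go(env,(480,-30,330),80.5)
E
```

```text
[  82.35692099   -0.29690397 -165.57125102] [[ 0.   -0.96 -0.29]
 [ 1.    0.   -0.  ]
 [ 0.   -0.29  0.96]] [346.43551671   0.         278.651571  ]
at [138.  532.1 218.2] [-179.94   -0.    165.46] shift [-472.2 -458.3 -111.4] norm 667.0 turn [-5.000e-02  4.000e-02  8.496e+01]
```

Careful with the scale: shifts go in units of 20 mm. That gives: -34 mm is -1.7, -33 mm is -1.65.

```bash
python3 inch.py '[{"jaw":93, "tx":-1.7, "ty":-1.65, "tz":-0.4}, {"jaw":93, "tx":-1.7, "ty":-1.65, "tz":-0.4}, {"jaw":93, "tx":-1.7, "ty":-1.65, "tz":-0.4}, {"jaw":93, "tx":-1.7, "ty":-1.65, "tz":-0.4}, {"jaw":93, "tx":-1.7, "ty":-1.65, "tz":-0.4}, {"jaw":93, "tx":-1.7, "ty":-1.65, "tz":-0.4}, {"jaw":93, "tx":-1.7, "ty":-1.65, "tz":-0.4}, {"jaw":93, "tx":-1.7, "ty":-1.65, "tz":-0.4}, {"jaw":93, "tx":-1.7, "ty":-1.65, "tz":-0.4}, {"jaw":93, "tx":-1.7, "ty":-1.65, "tz":-0.4}, {"jaw":93, "tx":-1.7, "ty":-1.65, "tz":-0.4}, {"jaw":93, "tx":-1.7, "ty":-1.65, "tz":-0.4}]'
python3 inch.py '[{"jaw":93, "tx":-1.6, "ty":-1.55, "tz":-0.4}, {"jaw":93, "tx":-1.6, "ty":-1.55, "tz":-0.4}, {"jaw":93, "az":8.5}, {"jaw":93, "az":8.5}, {"jaw":93, "az":8.5}, {"jaw":93, "az":8.5}, {"jaw":93, "az":8.5}, {"jaw":93, "az":8.5}, {"jaw":93, "az":8.5}, {"jaw":93, "az":8.5}, {"jaw":93, "az":8.5}, {"jaw":93, "az":8.5}]'
python3 inch.py '[{"jaw":93}, {"jaw":93}]'
python3 - <<'E'
from cell import env
from h import *
go(env,(480,-30,330),80.5)
c,p,d=grab(env,'wrist');cv2.imwrite('pics/w1.png',p[:,:,::-1]);np.savez('pics/w1.npz',d=d,**c)
E
```

```text
time: 1.3
eef_pos: [434.1, 44.6, 314.9]
ee_rot: [180.0, 0.0, 165.4]
ft_force: [0.9, 0.5, -0.3]
opening: 92.8
gripper_force: 0.0
time: 2.5
eef_pos: [479.8, -29.4, 330.4]
ee_rot: [-180.0, -0.0, 80.1]
ft_force: [0.6, -0.1, 1.2]
opening: 93.0
gripper_force: 0.0
time: 2.7
eef_pos: [479.9, -29.5, 330.5]
ee_rot: [-180.0, 0.0, 80.7]
ft_force: [0.3, 0.7, 0.2]
opening: 93.1
gripper_force: 0.0
at [479.9 -29.5 330.5] [-179.98    0.     80.72] shift [-0.5  0.2  0.5] norm 1.0 turn [-0.02  0.    0.22]
```

View pics/w1.png

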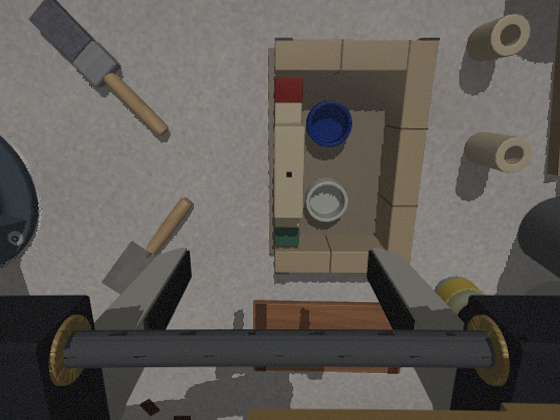

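The wrist view shows the peep brick at columns 275–304, rows 125–218. Red is at (289,90), green at (287,236), the blue dish at (329,124) and the white dish at (327,202). Next I measure these.

```bash
cat > m.py <<'E'
from h import *
K=np.load('pics/w1.npz');c={k:K[k] for k in K};d=c.pop('d');p=cv2.imread('pics/w1.png');P=cloud(c,d);z=P[...,2]
H=cv2.cvtColor(p,cv2.COLOR_BGR2HSV).astype(int);h,s,v=H[...,0],H[...,1],H[...,2]
reg=np.zeros(z.shape,bool);reg[30:285,260:450]=1
kr=R.from_euler('z',-9.5,degrees=True);k0=np.array([488.5,-29,0])
def kf(r):return 'kiln',kr.inv().apply([r[0]-k0[0],r[1]-k0[1],0]).round(1)[:2]
def show(t,m,zz,k=1):
    for b,ar,cc in blobs(m&reg)[:k]:
        r=rect(c,b,zz);print(t,ar,'z',np.nanmedian(z[b]).round(1),r,*kf(r))
show('peep',(z>122)&(z<142),132)
red=((h<6)|(h>174))&(s>120);gr=(h>55)&(h<95)&(s>60)
show('walls',(z>64)&(z<80),72,2)
show('redtop',red&(z>64)&(z<80),72);show('greentop',gr&(z>62)&(z<80),72)
bl=(h>105)&(h<130)&(s>120)
show('blue rim',bl&(z>36)&(z<48),42);show('blue all',bl,42)
W=(s<50)&(v>100)&(z>35)&(z<48);show('white rim',W,42)
# brick strip along y: row profile of z=72 top in kiln frame
q=kr.inv().apply(P[reg]-k0);hb=q[(abs(q[:,2]-72)<5)&(abs(q[:,1])<109)&(q[:,0]<30)]
print('brick tops x',np.percentile(hb[:,0],[2,50,98]).round(1))
for sg in(1,-1):
    w=hb[hb[:,1]*sg>0];print('y',np.percentile(w[:,1],[2,98]).round(1))
w=q[(abs(q[:,2]-72)<5)&(abs(q[:,1])>109)&(q[:,0]<80)];print('side walls inner',w[w[:,1]>0,1].min().round(1),w[w[:,1]<0,1].max().round(1))
E
python3 m.py
```

```text
peep 2787 z 131.6 [491.3 -23.9  31.3 100.6  80.5] kiln [1.9 5.5]
walls 10320 z 71.5 [566.1 -32.9 181.  274.7  80.5] kiln [77.2  9. ]
walls 2176 z 71.7 [ 516.7 -162.6   36.9  126.3   -9.2] kiln [  49.9 -127.1]
redtop 653 z 71.9 [505.8  60.4  26.2  31.2  -9.5] kiln [ 2.3 91. ]
greentop 409 z 72.3 [ 475.4 -119.2   24.    30.4   -9.3] kiln [  2.  -91.1]
blue rim 525 z 41.1 [551.5  13.1  55.5  56.3 -53. ] kiln [55.2 51.9]
blue all 1585 z 18.3 [551.5  13.1  55.5  56.4 -53. ] kiln [55.2 51.9]
white rim 407 z 41.4 [535.6 -88.8  55.5  56.9 -63.1] kiln [ 56.3 -51.2]
brick tops x [-13.3   1.8  17.1]
y [ 55.3 104. ]
y [-103.1  -67. ]
side walls inner 111.6 -111.3
```

Scaled: 40 mm is 2, 35 mm is 1.75.

```bash
python3 inch.py '[{"jaw":60, "tx":0.3, "ty":0.465, "tz":1.75, "az":0.2}, {"jaw":60, "tz":2}, {"jaw":60, "tz":2}, {"jaw":60, "tz":2}, {"jaw":60, "tz":2}, {"jaw":60, "tz":1}, {"jaw":60, "tz":0.5}, {"jaw":60, "tz":0.425}, {"jaw":60}, {"jaw":60}]' 25
python3 - <<'E'
from cell import env
from h import *
go(env,(490.1,-25,97),80.5)
for n in('top','wrist'):
    c,p,d=grab(env,n);cv2.imwrite(f'pics/{n}2.png',p[:,:,::-1]);np.savez(f'pics/{n}2.npz',d=d,**c)
E
```

```text
time: 3.75
eef_pos: [490.7, -25.2, 98.0]
ee_rot: [179.9, -0.0, 80.3]
ft_force: [0.6, 0.2, 0.2]
opening: 59.8
gripper_force: 0.0
at [490.7 -25.2  98. ] [179.92  -0.    80.29] shift [ 0.1 -0.6  1. ] norm 1.0 turn [ 0.08 -0.   -0.21]
```

View pics/wrist2.png

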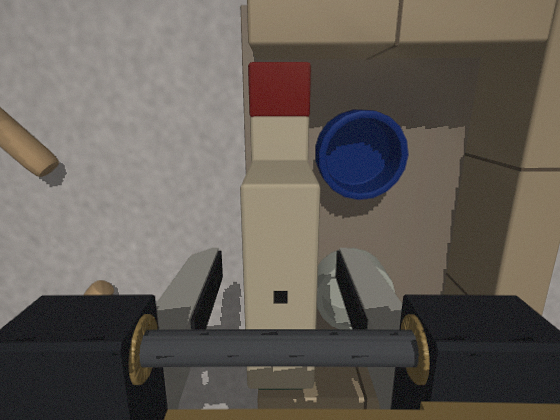

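The peep brick's centre line (column 281) lies within 1 px of the finger midline (279.5), so it is well centred. I close, lift and check.

```bash
python3 inch.py '[{"jaw":20}, {"jaw":20}, {"jaw":20}, {"jaw":20}, {"jaw":20}, {"jaw":20}]' 25
python3 - <<'E'
from cell import env
from h import *
print(env.sense()['eef_pos'],env.sense()['ee_rot'])
b=R.from_euler('z',-10.3,degrees=True)
for o in(72,0,-72): print(b.apply([o,0,0])+[511,-332,0])
go(env,b.apply([72,0,0])+[511,-332,150])
E
```

```text
time: 4.45
eef_pos: [490.2, -25.1, 97.2]
ee_rot: [180.0, 0.0, 80.3]
ft_force: [0.2, -1.2, 0.2]
opening: 31.9
gripper_force: 24.9
[490.20540715 -25.11005511  97.19724674] [1.79988264e+02 1.98440725e-04 8.02574010e+01]
[ 581.83972273 -344.87375949    0.        ]
[ 511. -332.    0.]
[ 440.16027727 -319.12624051    0.        ]
at [490.2 -25.1  97.2] [179.99   0.    80.26] shift [-299.6  144.4  -52.8] norm 337.0 turn None
```

Scaled: -20 mm is -1, 18 mm is 0.9.

```bash
python3 inch.py '[{"jaw":20, "tz":-0.5}, {"jaw":20, "tz":-1}, {"jaw":20, "tz":-1}, {"jaw":20, "tx":-1.875, "ty":0.9}, {"jaw":20, "tx":-1.875, "ty":0.9}, {"jaw":20, "tx":-1.875, "ty":0.9}, {"jaw":20, "tx":-1.875, "ty":0.9}, {"jaw":20, "tx":-1.875, "ty":0.9}, {"jaw":20, "tx":-1.875, "ty":0.9}, {"jaw":20, "tx":-1.875, "ty":0.9}, {"jaw":20, "tx":-1.875, "ty":0.9}]'
python3 inch.py '[{"jaw":20, "tz":1.75}, {"jaw":20, "tz":1.75}, {"jaw":20, "tz":1}, {"jaw":20, "tz":0.5}, {"jaw":20, "tz":0.25}, {"jaw":20}, {"jaw":20}]'
python3 - <<'E'
from cell import env
from h import *
go(env,[581.8,-344.9,38],80.5)
E
```

```text
time: 5.55
eef_pos: [581.3, -346.7, 147.6]
ee_rot: [-180.0, -0.0, 80.3]
ft_force: [0.6, -1.1, -1.2]
opening: 32.0
gripper_force: 25.0
time: 6.25
eef_pos: [581.9, -345.5, 43.5]
ee_rot: [179.9, 0.0, 80.3]
ft_force: [1.3, 0.3, -0.8]
opening: 31.9
gripper_force: 25.0
at [ 581.9 -345.5   43.5] [1.7991e+02 4.0000e-02 8.0270e+01] shift [ 0.5 -0.2  5.5] norm 6.0 turn [ 0.09  0.04 -0.23]
```

Scaled: -40 mm is -2, -30 mm is -1.5.

```bash
python3 inch.py '[{"jaw":20, "tz":0.15}, {"jaw":20, "tz":0.1}, {"jaw":20}, {"jaw":50}, {"jaw":50}, {"jaw":50}, {"jaw":50, "tz":-0.5}, {"jaw":50, "tz":-1.5}, {"jaw":50, "tz":-2}, {"jaw":50, "tz":-2}, {"jaw":50}]'
cat > t.py <<'E'
import sys
from cell import env
from h import *
tag=sys.argv[1]
for n in('top','wrist') if len(sys.argv)>2 else ('top',):
    c,p,d=grab(env,n);cv2.imwrite(f'pics/{n}{tag}.png',p[:,:,::-1]);P=cloud(c,d);z=P[...,2]
    kr=R.from_euler('z',-9.5,degrees=True);Q=kr.inv().apply((P-[488.5,-29,0]).reshape(-1,3)).reshape(P.shape)
    B=(abs(Q[...,0])<45)&(abs(Q[...,1])<110)
    for t,m,zz in(('bricks',B&(abs(z-72)<5),72),('peep',B&(abs(z-132)<5),132),('board',(abs(z-72)<6)&(P[...,1]<-230)&(P[...,1]>-420)&(P[...,0]<650),72)):
        for b,a,cc in blobs(m,60):
            r=rect(c,b,zz);print(n,t,a,'z',np.nanmedian(z[b]).round(1),r,'kiln',kr.inv().apply([r[0]-488.5,r[1]+29,0]).round(1)[:2],
              'hsv',cv2.cvtColor(np.median(p[b],0).astype(np.uint8).reshape(1,1,3),cv2.COLOR_RGB2HSV).ravel())
E
python3 t.py 3 w
python3 - <<'E'
from cell import env
from h import *
kr=R.from_euler('z',-9.5,degrees=True)
for y in(54.5,-53.5): print((kr.apply([1.5,y,0])+[488.5,-29,0]).round(1))
go(env,kr.apply([1.5,-53.5,0])+[488.5,-29,49],80.5)
E
```

```text
time: 7.35
eef_pos: [583.6, -346.6, 164.2]
ee_rot: [179.5, 0.2, 80.3]
ft_force: [0.5, 0.1, -0.3]
opening: 50.4
gripper_force: 0.0
top bricks 702 z 71.9 [497.5  23.   32.8 100.3  80.3] kiln [ 0.3 52.8] hsv [  1 189 119]
top bricks 693 z 72.0 [479.6 -83.4  32.5  99.3  80.6] kiln [  0.2 -55.1] hsv [ 73 101  91]
top board 396 z 72.0 [ 582.1 -326.8   33.4   65.5   80.5] kiln [ 141.5 -278.3] hsv [ 22  63 173]
wrist board 5101 z 71.6 [ 581.2 -343.9   31.7   99.1   80.4] kiln [ 143.4 -295.3] hsv [ 20  55 154]
[499.   24.5   0. ]
[481.1 -82.    0. ]
at [ 581.6 -345.3  158.6] [1.7988e+02 5.0000e-02 8.0260e+01] shift [ 242.6 -143.8  109.1] norm 302.0 turn [ 0.12  0.05 -0.24]
```

Scaled: 40.4 mm is 2.02, -24 mm is -1.2.

```bash
python3 inch.py '[{"jaw":50, "tx":2.02, "ty":-1.2}, {"jaw":50, "tx":2.02, "ty":-1.2}, {"jaw":50, "tx":2.02, "ty":-1.2}, {"jaw":50, "tx":2.02, "ty":-1.2}, {"jaw":50, "tx":2.02, "ty":-1.2}, {"jaw":50, "tx":2.02, "ty":-1.2}, {"jaw":50}, {"jaw":50, "tz":1.75}, {"jaw":50, "tz":1}, {"jaw":50}, {"jaw":50}]'
python3 - <<'E'
from cell import env
from h import *
go(env,[481.2,-82.2,49],80.5)
E
```

```text
time: 8.55
eef_pos: [480.3, -82.1, 102.0]
ee_rot: [-179.9, -0.0, 80.2]
ft_force: [-0.4, -0.7, -0.1]
opening: 50.1
gripper_force: 0.0
at [480.3 -82.1 102. ] [-1.7993e+02 -1.0000e-02  8.0240e+01] shift [ 0.1  1.  53. ] norm 53.0 turn [-0.07 -0.01 -0.26]
```

Scaled: 25 mm is 1.25, 15 mm is 0.75.

```bash
python3 inch.py '[{"jaw":50, "ty":0.04, "tz":1.25, "az":-0.25}, {"jaw":50, "tz":0.75}, {"jaw":50, "tz":0.4}, {"jaw":50, "tz":0.25}, {"jaw":50}, {"jaw":50}, {"jaw":20}, {"jaw":20}, {"jaw":20}, {"jaw":20}, {"jaw":20}]'
python3 - <<'E'
from cell import env
from h import *
for i in range(1): go(env,[511,-332,100],80.5)
E
```

```text
time: 9.65
eef_pos: [481.4, -82.0, 49.4]
ee_rot: [180.0, 0.0, 80.5]
ft_force: [1.3, 0.6, 4.1]
opening: 32.2
gripper_force: 25.0
at [481.4 -82.   49.4] [179.97   0.    80.51] shift [-241.7   70.5  -50.6] norm 257.0 turn [0.03 0.   0.01]
```

```bash
python3 inch.py '[{"jaw":20, "tz":-0.5}, {"jaw":20, "tz":-1.25}, {"jaw":20, "tz":-1.5}, {"jaw":20, "tz":-1.5}, {"jaw":20, "tx":-2.015, "ty":0.585}, {"jaw":20, "tx":-2.015, "ty":0.585}, {"jaw":20, "tx":-2.015, "ty":0.585}, {"jaw":20, "tx":-2.015, "ty":0.585}, {"jaw":20, "tx":-2.015, "ty":0.585}, {"jaw":20, "tx":-2.015, "ty":0.585}, {"jaw":20}, {"jaw":20}]'
python3 inch.py '[{"jaw":20, "tz":1.75}, {"jaw":20, "tz":1.5}, {"jaw":20, "tz":0.75}, {"jaw":20, "tz":0.4}, {"jaw":20, "tz":0.15}, {"jaw":20, "tz":0.1}, {"jaw":20, "tz":0.05}, {"jaw":20}, {"jaw":20}]'
```

```text
time: 10.85
eef_pos: [510.0, -332.3, 144.0]
ee_rot: [-179.9, -0.0, 80.4]
ft_force: [-0.4, -0.2, -1.7]
opening: 31.8
gripper_force: 25.0
time: 11.75
eef_pos: [510.7, -332.2, 50.7]
ee_rot: [180.0, 0.0, 80.5]
ft_force: [0.1, -0.3, -0.8]
opening: 32.0
gripper_force: 25.0
```

Scaled: -10 mm is -0.5, 0.8 mm is 0.04.

```bash
python3 inch.py '[{"jaw":20, "tz":0.04}, {"jaw":20}, {"jaw":48}, {"jaw":48}, {"jaw":48}, {"jaw":48, "tz":-0.5}, {"jaw":48, "tz":-1.25}, {"jaw":48, "tz":-1.5}, {"jaw":48, "tz":-1.5}, {"jaw":48}, {"jaw":48}]'
python3 - <<'E'
from cell import env
from h import *
go(env,[499.1,24.2,100],80.4)
E
```

```text
time: 12.85
eef_pos: [510.7, -332.2, 145.2]
ee_rot: [179.9, 0.0, 80.5]
ft_force: [-0.5, -0.1, -0.5]
opening: 48.1
gripper_force: 0.0
at [ 510.7 -332.2  145.2] [1.7993e+02 4.0000e-02 8.0510e+01] shift [349.6 -70.2  44.9] norm 359.0 turn [0.07 0.04 0.11]
```

```bash
python3 inch.py '[{"jaw":48, "tx":2.185, "ty":-0.44}, {"jaw":48, "tx":2.185, "ty":-0.44}, {"jaw":48, "tx":2.185, "ty":-0.44}, {"jaw":48, "tx":2.185, "ty":-0.44}, {"jaw":48, "tx":2.185, "ty":-0.44}, {"jaw":48, "tx":2.185, "ty":-0.44}, {"jaw":48, "tx":2.185, "ty":-0.44}, {"jaw":48, "tx":2.185, "ty":-0.44}, {"jaw":48, "tz":1.25}, {"jaw":48, "tz":1}, {"jaw":48}, {"jaw":48}]'
python3 - <<'E'
from cell import env
from h import *
go(env,[499.1,24.2,49],80.4)
E
```

```text
time: 14.05
eef_pos: [498.4, 24.3, 99.1]
ee_rot: [-179.9, 0.0, 80.5]
ft_force: [-0.0, -0.4, -1.0]
opening: 47.9
gripper_force: 0.0
at [498.4  24.3  99.1] [-1.7991e+02  1.0000e-02  8.0500e+01] shift [ 0.1  0.8 50.1] norm 50.0 turn [-0.09  0.01  0.1 ]
```

Scaled: 22 mm is 1.1, 15 mm is 0.75.

```bash
python3 inch.py '[{"jaw":48, "ty":0.025, "tz":1.1}, {"jaw":48, "tz":0.75}, {"jaw":48, "tz":0.4}, {"jaw":48, "tz":0.25}, {"jaw":48}, {"jaw":48}, {"jaw":20}, {"jaw":20}, {"jaw":20}, {"jaw":20}, {"jaw":20}]'
python3 - <<'E'
from cell import env
from h import *
go(env,[440.2,-319.1,145],80.5)
E
```

```text
time: 15.15
eef_pos: [499.5, 24.3, 49.6]
ee_rot: [180.0, -0.0, 80.5]
ft_force: [-1.0, 0.7, 4.7]
opening: 31.5
gripper_force: 25.0
at [499.5  24.3  49.6] [179.97  -0.    80.51] shift [-348.4   -1.8  -95.4] norm 361.0 turn [ 0.03 -0.    0.01]
```

```bash
python3 inch.py '[{"jaw":20, "tz":-0.5}, {"jaw":20, "tz":-1.25}, {"jaw":20, "tz":-1.5}, {"jaw":20, "tz":-1.5}, {"jaw":20, "tx":-2.175, "ty":-0.01}, {"jaw":20, "tx":-2.175, "ty":-0.01}, {"jaw":20, "tx":-2.175, "ty":-0.01}, {"jaw":20, "tx":-2.175, "ty":-0.01}, {"jaw":20, "tx":-2.175, "ty":-0.01}, {"jaw":20, "tx":-2.175, "ty":-0.01}, {"jaw":20, "tx":-2.175, "ty":-0.01}, {"jaw":20, "tx":-2.175, "ty":-0.01}]'
python3 inch.py '[{"jaw":20}, {"jaw":20, "tz":1.75}, {"jaw":20, "tz":1.5}, {"jaw":20, "tz":0.75}, {"jaw":20, "tz":0.4}, {"jaw":20, "tz":0.2}, {"jaw":20, "tz":0.1}, {"jaw":20}, {"jaw":20}]'
```

```text
time: 16.35
eef_pos: [439.5, -320.3, 144.8]
ee_rot: [-180.0, -0.0, 80.5]
ft_force: [1.5, -0.5, -1.1]
opening: 32.0
gripper_force: 25.0
time: 17.25
eef_pos: [440.6, -318.9, 51.0]
ee_rot: [179.9, 0.0, 80.5]
ft_force: [0.1, -0.7, -2.3]
opening: 32.0
gripper_force: 25.0
```

Scaled: -30 mm is -1.5, -25 mm is -1.25.

```bash
python3 inch.py '[{"jaw":20, "tz":0.05}, {"jaw":20}, {"jaw":48}, {"jaw":48}, {"jaw":48}, {"jaw":48, "tz":-0.5}, {"jaw":48, "tz":-1.25}, {"jaw":48, "tz":-1.5}, {"jaw":80, "tz":-1.5}, {"jaw":80}, {"jaw":80}]'
cat > dish.py <<'E'
import sys
from cell import env
from h import *
for n in sys.argv[1:]:
    c,p,d=grab(env,n);cv2.imwrite(f"pics/d_{n}_{env.sense()['time']:.0f}.png",p[:,:,::-1]);P=cloud(c,d);z=P[...,2]
    H=cv2.cvtColor(p,cv2.COLOR_RGB2HSV).astype(int);h,s,v=H[...,0],H[...,1],H[...,2]
    bl=(h>105)&(h<130)&(s>120)&(P[...,0]>420)&(P[...,0]<640)&(P[...,1]<420)&(P[...,1]>-110)&(z<120)&(z>0)
    b,a,cc=blobs(bl)[0];top=np.nanpercentile(z[b],97);zz=42 if top<60 else 80
    print(n,a,cc.round(),'z97',top.round(1),'zmin',np.nanpercentile(z[b],3).round(1))
    rim=b&(abs(z-top)<5)
    k=max(cv2.findContours(b.astype(np.uint8),0,cv2.CHAIN_APPROX_NONE)[0],key=len).reshape(-1,2)
    # contour points whose neighbourhood is the rim: cast on the rim plane and fit a circle
    near=cv2.dilate(rim.astype(np.uint8),np.ones((3,3)))[k[:,1],k[:,0]]>0
    q=plane(c,k[near],zz)[:,:2]
    A=np.c_[2*q,np.ones(len(q))];x=np.linalg.lstsq(A,(q**2).sum(1),rcond=None)[0]
    print('  circle',x[:2].round(1),'r',np.sqrt(x[2]+x[:2]@x[:2]).round(1),'n',len(q))
E
python3 t.py 4; python3 dish.py top
python3 - <<'E'
from cell import env
from h import *
go(env,[552,12.5,145],80.5)
E
```

```text
time: 18.35
eef_pos: [440.4, -318.8, 145.1]
ee_rot: [179.9, 0.0, 80.5]
ft_force: [-0.5, -0.5, -0.9]
opening: 67.7
gripper_force: 0.0
top board 593 z 72.1 [ 579.5 -344.5   32.8  102.5   80.5] kiln [ 141.8 -296.2] hsv [ 22  64 164]
top board 493 z 72.2 [ 441.5 -304.9   33.1   73.9   79.2] kiln [  -0.8 -279.9] hsv [ 22  66 159]
top board 444 z 72.3 [ 511.3 -314.8   33.6   67.1   78.2] kiln [  69.7 -278.1] hsv [ 22  64 136]
top 522 [277. 238.] z97 43.8 zmin 14.3
  circle [549.5  11.1] r 27.9 n 74
at [ 439.9 -318.3  143.7] [-1.7994e+02 -4.0000e-02  8.0510e+01] shift [344.8  56.1  -1.2] norm 349.0 turn [-0.06 -0.04  0.01]
```

View pics/top4.png

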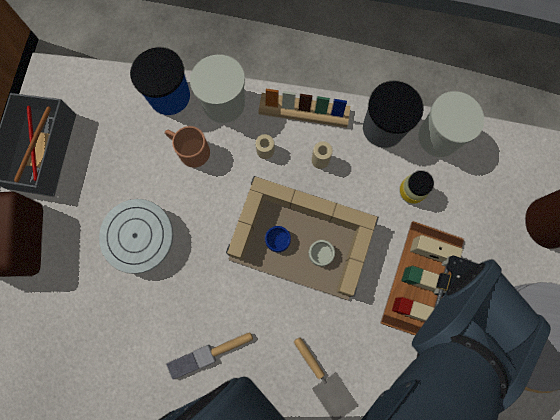

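The three bricks stand on the board (rows 245, 277 and 308), and the chamber is open with both dishes undisturbed: blue (278,238), white (322,253). Next, the dish.

Scaled: 43.1 mm is 2.155, 7 mm is 0.35.

```bash
python3 inch.py '[{"jaw":80, "tx":2.155, "ty":0.35}, {"jaw":80, "tx":2.155, "ty":0.35}, {"jaw":80, "tx":2.155, "ty":0.35}, {"jaw":80, "tx":2.155, "ty":0.35}, {"jaw":80, "tx":2.155, "ty":0.35}, {"jaw":80, "tx":2.155, "ty":0.35}, {"jaw":80, "tx":2.155, "ty":0.35}, {"jaw":80, "tx":2.155, "ty":0.35}, {"jaw":80, "tz":1.5}, {"jaw":80, "tz":1.5}, {"jaw":80}, {"jaw":80}]'
python3 - <<'E'
from cell import env
from h import *
go(env,[551.3,12.5,17],80.5)
E
```

```text
time: 19.65
eef_pos: [552.0, 12.1, 84.1]
ee_rot: [-179.9, 0.0, 80.5]
ft_force: [0.0, 0.1, 0.1]
opening: 79.6
gripper_force: 0.0
at [552.   12.1  84.1] [-1.799e+02  1.000e-02  8.050e+01] shift [ 0.3 -0.7 67.1] norm 67.0 turn [-0.1   0.01 -0.  ]
```

```bash
python3 inch.py '[{"jaw":80, "ty":-0.02, "tz":1.5}, {"jaw":80, "tz":1}, {"jaw":80, "tz":0.5}, {"jaw":80, "tz":0.35}, {"jaw":80}, {"jaw":80}, {"jaw":40}, {"jaw":40}, {"jaw":40}, {"jaw":40}, {"jaw":40}]' 15
python3 - <<'E'
from cell import env
from h import *
go(env,[504.3,327.6,110],80.5)
E
```

```text
time: 20.75
eef_pos: [552.1, 12.2, 17.6]
ee_rot: [180.0, -0.0, 80.5]
ft_force: [-0.4, 0.5, 3.4]
opening: 57.2
gripper_force: 15.0
at [552.1  12.2  17.6] [179.98  -0.    80.51] shift [303.2 -99.1 -92.4] norm 332.0 turn [ 0.02 -0.    0.01]
```

Scaled: 43.4 mm is 2.17, -30 mm is -1.5.

```bash
python3 inch.py '[{"jaw":40, "tz":-0.5}, {"jaw":40, "tz":-1.25}, {"jaw":40, "tz":-1.5}, {"jaw":40, "tz":-1.5}, {"jaw":40, "tx":2.17, "ty":-0.71}, {"jaw":40, "tx":2.17, "ty":-0.71}, {"jaw":40, "tx":2.17, "ty":-0.71}, {"jaw":40, "tx":2.17, "ty":-0.71}, {"jaw":40, "tx":2.17, "ty":-0.71}, {"jaw":40, "tx":2.17, "ty":-0.71}, {"jaw":40, "tx":2.17, "ty":-0.71}, {"jaw":40}]'
python3 inch.py '[{"jaw":40, "tz":1}, {"jaw":40, "tz":0.75}, {"jaw":40}, {"jaw":40}]'
python3 dish.py top side
python3 - <<'E'
from cell import env
from h import *
go(env,[504.6,327.8,56],80.5)
E
```

```text
time: 21.95
eef_pos: [502.8, 332.7, 112.9]
ee_rot: [180.0, -0.1, 80.8]
ft_force: [0.2, -0.6, -0.2]
opening: 57.1
gripper_force: 15.0
time: 22.35
eef_pos: [504.2, 327.7, 77.4]
ee_rot: [-180.0, 0.0, 80.5]
ft_force: [-0.1, -0.3, 0.0]
opening: 57.2
gripper_force: 15.0
top 292 [136. 236.] z97 103.5 zmin 73.4
  circle [502.6 324.9] r 25.9 n 23
at [504.5 328.1  78.1] [ 1.7996e+02 -4.0000e-02  8.0480e+01] shift [-0.3  0.1 22.1] norm 22.0 turn [ 0.04 -0.04 -0.02]Traceback (most recent call last):
  File "dish.py", line 8, in <module>
    b,a,cc=blobs(bl)[0];top=np.nanpercentile(z[b],97);zz=42 if top<60 else 80
           ~~~~~~~~~^^^
IndexError: list index out of range
```

Dish is in hand above the wheel. I lower it, release, back off and verify.

Scaled: 12 mm is 0.6, 6 mm is 0.3.

```bash
python3 inch.py '[{"jaw":40, "tz":0.6}, {"jaw":40, "tz":0.3}, {"jaw":40, "tz":0.1}, {"jaw":40, "tz":0.05}, {"jaw":40}, {"jaw":40}, {"jaw":40, "tz":0.03}, {"jaw":40}]'
python3 inch.py '[{"jaw":80}, {"jaw":80}, {"jaw":80}, {"jaw":80, "tz":-0.5}, {"jaw":80, "tz":-1.5}, {"jaw":80, "tz":-2}, {"jaw":60, "tx":-2, "tz":-0.5}, {"jaw":60, "tx":-2.25}, {"jaw":60, "tx":-2.25}, {"jaw":60, "tx":-2.25}, {"jaw":60, "tx":-2.25}, {"jaw":48, "tx":-2.25}]'
python3 dish.py top
python3 - <<'E'
from cell import env
from h import *
c,p,d=grab(env,'top');P=cloud(c,d)
b,a,_=blobs((abs(P[...,2]-50)<6)&(P[...,1]>100)&(abs(P[...,0]-503)<110))[0]
k=max(cv2.findContours(b.astype(np.uint8),0,1)[0],key=len).reshape(-1,2);q=plane(c,k,50)[:,:2].astype(np.float32)
print('wheel',cv2.minEnclosingCircle(q),cv2.fitEllipse(q))
go(env,[440.4,-318.8,145],80.5)
cv2.imwrite('pics/t5.png',cv2.resize(p[130:360,60:480,::-1],None,fx=1.9,fy=1.9))
E
```

```text
time: 23.25
eef_pos: [504.1, 328.3, 55.8]
ee_rot: [180.0, -0.0, 80.5]
ft_force: [0.0, 0.3, -1.4]
opening: 57.3
gripper_force: 15.0
time: 24.45
eef_pos: [460.0, 65.3, 146.6]
ee_rot: [179.9, -0.0, 80.5]
ft_force: [1.1, 0.4, 0.2]
opening: 55.3
gripper_force: 0.0
top 573 [132. 235.] z97 80.9 zmin 52.3
  circle [501.4 325.4] r 28.1 n 56
wheel ((504.4317321777344, 326.6434020996094), 86.15045166015625) ((503.5734558105469, 327.0768127441406), (167.02337646484375, 168.04904174804688), 23.196653366088867)
at [459.7  63.3 146.5] [1.7998e+02 3.0000e-02 8.0280e+01] shift [-379.8   45.5    1.7] norm 383.0 turn [ 0.02  0.03 -0.22]
```

View pics/t5.png

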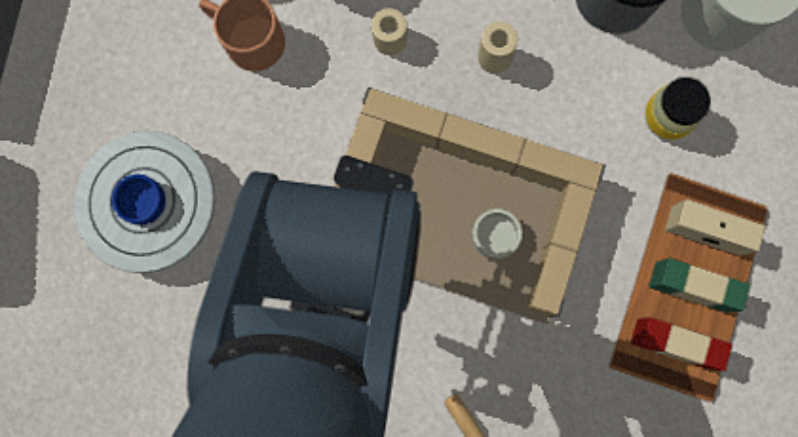

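The crop shows the blue dish upright inside the wheel's inner ring (138,200). It measures about 2.7 mm off centre. The white dish is in place. Next I pick up the red brick.

Scaled: -42.2 mm is -2.11, 5 mm is 0.25.

```bash
python3 inch.py '[{"jaw":48, "tx":-2.11, "ty":0.25}, {"jaw":48, "tx":-2.11, "ty":0.25}, {"jaw":48, "tx":-2.11, "ty":0.25}, {"jaw":48, "tx":-2.11, "ty":0.25}, {"jaw":48, "tx":-2.11, "ty":0.25}, {"jaw":48, "tx":-2.11, "ty":0.25}, {"jaw":48, "tx":-2.11, "ty":0.25}, {"jaw":48, "tx":-2.11, "ty":0.25}, {"jaw":48, "tx":-2.11, "ty":0.25}, {"jaw":48, "tz":1.5}, {"jaw":48}, {"jaw":48}]' 25
python3 - <<'E'
from cell import env
from h import *
go(env,[440.4,-318.8,50],80.5)
E
```

```text
time: 25.75
eef_pos: [442.3, -314.3, 116.2]
ee_rot: [-180.0, -0.0, 80.5]
ft_force: [0.5, 0.0, 0.8]
opening: 48.2
gripper_force: 0.0
at [ 442.3 -314.3  116.2] [-1.7995e+02 -4.0000e-02  8.0540e+01] shift [-4.8 -1.1 66.2] norm 66.0 turn [-0.05 -0.04  0.04]
```

```bash
python3 inch.py '[{"jaw":48, "tx":-0.24, "ty":-0.055, "tz":1}, {"jaw":48, "tz":1}, {"jaw":48, "tz":0.75}, {"jaw":48, "tz":0.35}, {"jaw":48, "tz":0.2}, {"jaw":48}, {"jaw":48}]'
python3 inch.py '[{"jaw":20}, {"jaw":20}, {"jaw":20}, {"jaw":20}, {"jaw":20, "tz":-0.5}, {"jaw":20, "tz":-1.25}, {"jaw":20, "tz":-1.5}, {"jaw":20, "tz":-1.5}, {"jaw":20}, {"jaw":20}]'
python3 - <<'E'
from cell import env
from h import *
go(env,[499.3,24.2,150],80.5)
E
```

```text
time: 26.45
eef_pos: [440.7, -319.8, 50.6]
ee_rot: [179.9, 0.0, 80.5]
ft_force: [0.4, 0.2, -0.3]
opening: 47.9
gripper_force: 0.0
time: 27.45
eef_pos: [440.1, -319.7, 145.0]
ee_rot: [180.0, 0.0, 80.5]
ft_force: [0.2, 0.2, -1.7]
opening: 31.9
gripper_force: 25.0
at [ 440.1 -319.7  145. ] [1.7997e+02 2.0000e-02 8.0510e+01] shift [348.9   1.7  -5.1] norm 349.0 turn [0.03 0.02 0.01]
```

```bash
python3 inch.py '[{"jaw":20, "tx":2.175, "ty":0.01}, {"jaw":20, "tx":2.175, "ty":0.01}, {"jaw":20, "tx":2.175, "ty":0.01}, {"jaw":20, "tx":2.175, "ty":0.01}, {"jaw":20, "tx":2.175, "ty":0.01}, {"jaw":20, "tx":2.175, "ty":0.01}, {"jaw":20, "tx":2.175, "ty":0.01}, {"jaw":20, "tx":2.175, "ty":0.01}, {"jaw":20}, {"jaw":20, "tz":1}, {"jaw":20}, {"jaw":20}]'
python3 - <<'E'
from cell import env
from h import *
for i in range(2):go(env,[499.3,23.4,50.5],80.5);env.get_image('top')
E
```

```text
time: 28.65
eef_pos: [498.5, 22.8, 124.1]
ee_rot: [-179.9, 0.0, 80.5]
ft_force: [-0.2, 0.2, -1.9]
opening: 31.7
gripper_force: 25.0
at [498.5  22.8 124.1] [-1.7987e+02  2.0000e-02  8.0470e+01] shift [ 0.7  0.8 73.6] norm 74.0 turn [-0.13  0.02 -0.03]
at [499.   22.8 124.7] [-1.7995e+02  1.0000e-02  8.0470e+01] shift [ 0.7  0.3 74.2] norm 74.0 turn [-0.05  0.01 -0.03]
```

```bash
python3 inch.py '[{"jaw":20, "tx":0.03, "ty":0.02, "tz":1.25}, {"jaw":20, "tz":1.25}, {"jaw":20, "tz":0.6}, {"jaw":20, "tz":0.3}, {"jaw":20, "tz":0.2}, {"jaw":20, "tz":0.05}, {"jaw":20}, {"jaw":20}, {"jaw":20, "tz":0.04}, {"jaw":20}]'
python3 inch.py '[{"jaw":20}, {"jaw":50}, {"jaw":50}, {"jaw":50}, {"jaw":50, "tz":-0.5}, {"jaw":50, "tz":-1.5}, {"jaw":50, "tz":-2}, {"jaw":50, "tz":-0.75}, {"jaw":50, "tx":-2, "ty":0.25}, {"jaw":50, "tx":-2, "ty":0.25}, {"jaw":50, "tx":-2, "ty":0.4}, {"jaw":50, "tx":-2, "ty":0.4}]'
python3 inch.py '[{"jaw":50, "tx":-2, "ty":0.4}, {"jaw":50, "tx":-2, "ty":0.4}, {"jaw":50, "tx":-2, "ty":0.4}, {"jaw":50, "tx":-2, "ty":0.4}, {"jaw":50}, {"jaw":50}]'
python3 t.py 6
python3 - <<'E'
from cell import env
from h import *
go(env,[510.7,-332.2,50],80.5)
E
```

```text
time: 29.75
eef_pos: [499.8, 23.8, 51.1]
ee_rot: [180.0, -0.0, 80.5]
ft_force: [0.1, 0.2, -1.6]
opening: 32.1
gripper_force: 25.0
time: 30.95
eef_pos: [498.8, -139.9, 146.9]
ee_rot: [179.9, 0.0, 80.5]
ft_force: [1.1, 0.5, -0.2]
opening: 49.7
gripper_force: 0.0
time: 31.55
eef_pos: [503.8, -301.7, 146.2]
ee_rot: [-180.0, -0.0, 80.4]
ft_force: [-0.3, 0.9, 0.7]
opening: 50.0
gripper_force: 0.0
top bricks 707 z 71.9 [497.8  23.2  32.7 100.6  80.5] kiln [ 0.6 53. ] hsv [  1 187 116]
top board 201 z 72.3 [ 514.7 -297.8   31.8   34.4  -13.6] kiln [  70.2 -260.8] hsv [ 75 120  81]
top board 197 z 71.4 [ 585.5 -312.    33.2   34.5   77.7] kiln [ 142.4 -263.1] hsv [ 21  63 169]
at [ 503.9 -300.8  146.2] [-1.7999e+02 -2.0000e-02  8.0500e+01] shift [-29.9  11.9  96.2] norm 101.0 turn [-0.01 -0.02 -0.  ]
```

Red is back within 0.4 mm of where it stood (top camera, before vs after). Now green.

Careful with the scale: shifts go in units of 20 mm. That gives: 20 mm is 1, -30 mm is -1.5.

```bash
python3 inch.py '[{"jaw":48, "tx":-1.5, "ty":0.6}, {"jaw":48}, {"jaw":48, "tz":1.5}, {"jaw":48, "tz":1.5}, {"jaw":48, "tz":1}, {"jaw":48, "tz":0.5}, {"jaw":48, "tz":0.3}, {"jaw":48}, {"jaw":48}]'
python3 inch.py '[{"jaw":20}, {"jaw":20}, {"jaw":20}, {"jaw":20}, {"jaw":20, "tz":-0.5}, {"jaw":20, "tz":-1.25}, {"jaw":20, "tz":-1.5}, {"jaw":20, "tz":-1.5}, {"jaw":20}, {"jaw":20}]'
python3 - <<'E'
from cell import env
from h import *
go(env,[481.2,-82.1,150],80.5)
E
```

```text
time: 32.5
eef_pos: [511.5, -333.0, 50.9]
ee_rot: [179.9, 0.0, 80.5]
ft_force: [0.1, -0.3, 0.9]
opening: 48.0
gripper_force: 0.0
time: 33.5
eef_pos: [510.9, -332.9, 145.1]
ee_rot: [180.0, 0.0, 80.5]
ft_force: [-0.0, 1.1, -2.5]
opening: 32.0
gripper_force: 25.0
at [ 510.9 -332.9  145.1] [1.7998e+02 1.0000e-02 8.0510e+01] shift [242.5 -70.6  -5. ] norm 253.0 turn [0.02 0.01 0.01]
```

Scaled: 40.3 mm is 2.015, 20 mm is 1.

```bash
python3 inch.py '[{"jaw":20, "tx":2.015, "ty":-0.59}, {"jaw":20, "tx":2.015, "ty":-0.59}, {"jaw":20, "tx":2.015, "ty":-0.59}, {"jaw":20, "tx":2.015, "ty":-0.59}, {"jaw":20, "tx":2.015, "ty":-0.59}, {"jaw":20, "tx":2.015, "ty":-0.59}, {"jaw":20}, {"jaw":20, "tz":1}, {"jaw":20}, {"jaw":20}]'
python3 - <<'E'
from cell import env
from h import *
for i in range(2):go(env,[481.3,-82.8,50.5],80.5);env.get_image('top')
E
```

```text
time: 34.5
eef_pos: [480.5, -83.0, 124.3]
ee_rot: [-179.9, -0.0, 80.5]
ft_force: [0.5, -0.0, -1.8]
opening: 31.8
gripper_force: 25.0
at [480.5 -83.  124.3] [-1.7987e+02 -1.0000e-02  8.0480e+01] shift [ 0.4  0.9 73.8] norm 74.0 turn [-0.13 -0.01 -0.02]
at [480.9 -83.2 124.8] [-179.94   -0.     80.47] shift [ 0.4  0.4 74.3] norm 74.0 turn [-0.06 -0.   -0.03]
```

Scaled: 0.3 mm is 0.015, 0.2 mm is 0.01.

```bash
python3 inch.py '[{"jaw":20, "tx":0.015, "ty":0.01, "tz":1.25}, {"jaw":20, "tz":1.25}, {"jaw":20, "tz":0.6}, {"jaw":20, "tz":0.3}, {"jaw":20, "tz":0.2}, {"jaw":20, "tz":0.05}, {"jaw":20}, {"jaw":20}, {"jaw":20, "tz":0.04}, {"jaw":20}]'
python3 inch.py '[{"jaw":20}, {"jaw":50}, {"jaw":50}, {"jaw":50}, {"jaw":50, "tz":-0.5}, {"jaw":50, "tz":-1.5}, {"jaw":50, "tz":-2}, {"jaw":50, "tz":-0.75}, {"jaw":50, "tx":-2, "ty":1.1}, {"jaw":50, "tx":-2, "ty":1.1}, {"jaw":50, "tx":-2, "ty":1.1}, {"jaw":50, "tx":-2, "ty":1.1}]'
python3 inch.py '[{"jaw":50, "tx":-2, "ty":1.1}, {"jaw":50, "tx":-2, "ty":1.1}, {"jaw":50}, {"jaw":50}]'
python3 t.py 7
python3 - <<'E'
from cell import env
from h import *
go(env,[581.9,-345.4,38],80.4)
E
```

```text
time: 35.6
eef_pos: [481.3, -82.5, 51.3]
ee_rot: [180.0, 0.0, 80.5]
ft_force: [0.7, 0.4, -1.2]
opening: 31.5
gripper_force: 25.0
time: 36.8
eef_pos: [542.1, -256.7, 147.2]
ee_rot: [180.0, 0.0, 80.5]
ft_force: [0.9, -0.1, -1.2]
opening: 50.0
gripper_force: 0.0
time: 37.2
eef_pos: [571.6, -341.4, 146.2]
ee_rot: [-180.0, -0.0, 80.4]
ft_force: [0.2, 0.8, -0.2]
opening: 50.1
gripper_force: 0.0
top bricks 708 z 71.8 [497.9  23.2  32.7 100.8  80.7] kiln [ 0.7 53. ] hsv [  2 190 121]
top bricks 690 z 71.9 [478.7 -82.9  32.7  98.8  80.1] kiln [ -0.8 -54.8] hsv [60 57 94]
top board 359 z 71.9 [ 583.1 -324.9   33.7   61.1   78.6] kiln [ 142.1 -276.2] hsv [ 22  63 174]
at [ 571.6 -340.5  146.3] [-1.7997e+02 -2.0000e-02  8.0510e+01] shift [ -3.2  11.  108.3] norm 109.0 turn [-0.03 -0.02  0.11]
```

```bash
python3 inch.py '[{"jaw":50, "tx":-0.16, "ty":0.55}, {"jaw":50}, {"jaw":50, "tz":1.75}, {"jaw":50, "tz":1.75}, {"jaw":50, "tz":1}, {"jaw":50, "tz":0.6}, {"jaw":50, "tz":0.3}, {"jaw":50}, {"jaw":50}]'
python3 inch.py '[{"jaw":20}, {"jaw":20}, {"jaw":20}, {"jaw":20}, {"jaw":20, "tz":-0.5}, {"jaw":20, "tz":-1.5}, {"jaw":20, "tz":-2}, {"jaw":20, "tz":-1.75}, {"jaw":20}, {"jaw":20}]'
python3 - <<'E'
from cell import env
from h import *
go(env,[490.4,-25.1,150],80.5)
E
```

```text
time: 38.15
eef_pos: [582.7, -346.2, 39.4]
ee_rot: [179.9, 0.0, 80.5]
ft_force: [0.1, -0.0, 0.3]
opening: 50.1
gripper_force: 0.0
time: 39.15
eef_pos: [582.2, -346.0, 153.7]
ee_rot: [180.0, 0.0, 80.5]
ft_force: [1.2, -0.3, -2.0]
opening: 31.8
gripper_force: 25.0
at [ 582.2 -346.   153.7] [1.7995e+02 2.0000e-02 8.0510e+01] shift [ 301.3 -143.5    3.5] norm 334.0 turn [0.05 0.02 0.01]
```

Scaled: 37.6 mm is 1.88, 25 mm is 1.25.

```bash
python3 inch.py '[{"jaw":20, "tx":1.88, "ty":-0.9}, {"jaw":20, "tx":1.88, "ty":-0.9}, {"jaw":20, "tx":1.88, "ty":-0.9}, {"jaw":20, "tx":1.88, "ty":-0.9}, {"jaw":20, "tx":1.88, "ty":-0.9}, {"jaw":20, "tx":1.88, "ty":-0.9}, {"jaw":20, "tx":1.88, "ty":-0.9}, {"jaw":20, "tx":1.88, "ty":-0.9}, {"jaw":20}, {"jaw":20, "tz":1.25}, {"jaw":20}, {"jaw":20}]'
python3 - <<'E'
from cell import env
from h import *
for i in range(2):go(env,[490.3,-25.8,99],80.5);env.get_image('top')
E
```

```text
time: 40.35
eef_pos: [489.2, -25.8, 127.5]
ee_rot: [-179.9, 0.0, 80.5]
ft_force: [-0.5, -0.6, -1.5]
opening: 31.8
gripper_force: 25.0
at [489.2 -25.8 127.5] [-1.7986e+02  1.0000e-02  8.0490e+01] shift [ 0.2  1.1 28.5] norm 29.0 turn [-0.14  0.01 -0.01]
at [489.7 -25.9 128.1] [-179.95    0.     80.47] shift [ 0.2  0.6 29.1] norm 29.0 turn [-0.05  0.   -0.03]
```

```bash
python3 inch.py '[{"jaw":20, "tx":0.01, "ty":0.02, "tz":0.75}, {"jaw":20, "tz":0.4}, {"jaw":20, "tz":0.2}, {"jaw":20, "tz":0.05}, {"jaw":20}, {"jaw":20}]'
python3 inch.py '[{"jaw":20, "tz":0.035}, {"jaw":20}]'
```

```text
time: 41.05
eef_pos: [490.5, -25.5, 100.5]
ee_rot: [180.0, 0.0, 80.5]
ft_force: [-0.2, 0.1, -1.1]
opening: 31.9
gripper_force: 25.0
time: 41.25
eef_pos: [490.3, -25.4, 99.6]
ee_rot: [180.0, 0.0, 80.5]
ft_force: [-0.3, -0.6, -1.2]
opening: 32.1
gripper_force: 25.0
```

```bash
python3 inch.py '[{"jaw":20, "tz":0.03}, {"jaw":20}, {"jaw":20}]'
python3 inch.py '[{"jaw":48}, {"jaw":48}, {"jaw":48}, {"jaw":48, "tz":-0.5}, {"jaw":48, "tz":-1.5}, {"jaw":60, "tz":-2}, {"jaw":60, "tx":-2, "tz":-1.5}, {"jaw":60, "tx":-2.25}, {"jaw":60, "tx":-2.25}, {"jaw":60, "tx":-2.25}, {"jaw":60, "tx":-2.25}, {"jaw":60, "tx":-2.25}]'
python3 inch.py '[{"jaw":60, "tx":-2.25}, {"jaw":60}, {"jaw":60}, {"jaw":60}]'
python3 t.py 8
python3 - <<'E'
import cv2;p=cv2.imread('pics/top8.png');cv2.imwrite('pics/t8.png',cv2.resize(p[130:360,60:480],None,fx=1.9,fy=1.9))
from cell import env
p,_=env.get_image('side');cv2.imwrite('pics/side8.png',p[:,:,::-1])
E
```

```text
time: 41.55
eef_pos: [490.2, -25.4, 98.8]
ee_rot: [-180.0, 0.0, 80.5]
ft_force: [-0.8, -0.8, -1.7]
opening: 31.9
gripper_force: 25.0
time: 42.75
eef_pos: [445.9, -288.6, 209.8]
ee_rot: [179.9, 0.0, 80.5]
ft_force: [1.0, -0.4, 0.1]
opening: 60.0
gripper_force: 0.0
time: 43.15
eef_pos: [439.2, -330.3, 209.2]
ee_rot: [-180.0, -0.0, 80.5]
ft_force: [1.4, -0.7, 0.5]
opening: 60.4
gripper_force: 0.0
top bricks 382 z 71.7 [ 475.1 -103.6   32.6   56.5   79.5] kiln [ -0.9 -75.8] hsv [30 52 83]
top bricks 329 z 71.7 [502.1  48.7  32.7  49.2  80.8] kiln [ 0.6 78.9] hsv [  1 196 112]
top peep 788 z 131.5 [488.  -25.4  31.9 100.   80.6] kiln [-1.1  3.5] hsv [ 22  62 168]
```

View pics/t8.png

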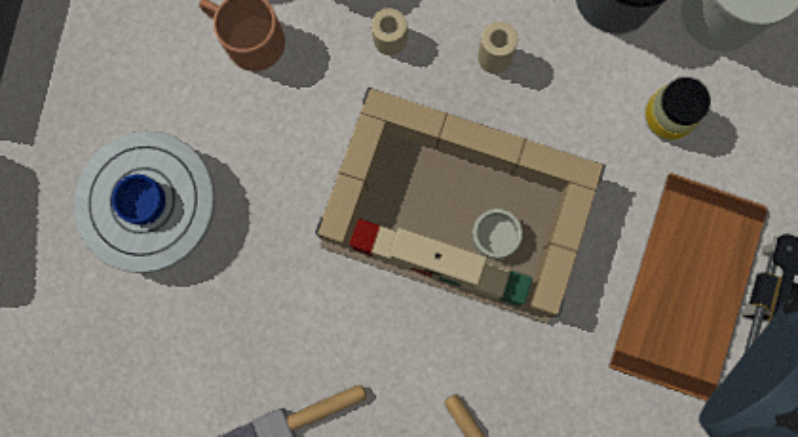

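View pics/side8.png

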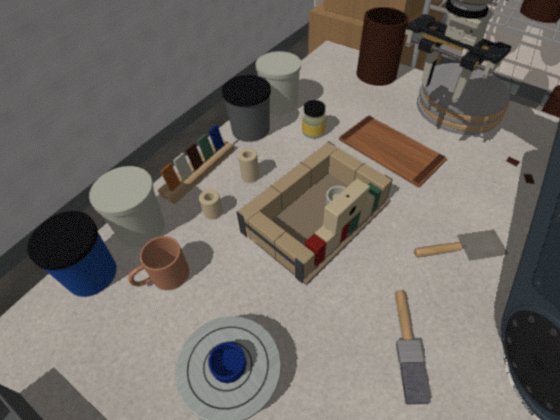

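The door is rebuilt: peep at (437,255) bridges red and green, each within about 1 mm of its start in the top camera. The blue dish stands upright on the wheel, and the bystanders and white dish are unmoved.

```bash
python3 -c "
from cell import env
print(env.close_job())"
```

```text
the job is handed in; nothing more can be done
None
```

The job is handed in after about 43 s of robot time: the blue dish stands upright on the banding wheel, roughly 2–3 mm off its centre, and the three door bricks are back within about 1 mm of where they started.

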